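# File a leaning stage adapter on edge in its rack

## Robot

A 7-joint arm with a two-finger parallel gripper is mounted at the origin on a cart in front of the work surface, level with it; the furniture and walls round the work are solid. World frame = base frame: x ahead of the robot, y to its left, z up, the work surface at z = 0. Lengths are in m, angles in rad, forces in N, time in s.
With the tool pointing down it reaches from about 0.35 to 0.9 m from the base axis. Payload 8.1 kg.
Tool frame: the origin (TCP) lies midway between the tips of the shut fingers; the grasp point (between the pads) lies 19 mm behind it (robot.tcp_to_grasp is the distance from the TCP to the grasp point, in m); z points along the fingers, y is the line along which they close (so a half turn about z gives the same grasp; the last joint's range is limited). The gripper opens to 85 mm and grips with 20 to 120 N. Pads are 22 mm wide; open, the fingers measure 114 mm over their backs; the gripper's body (76 mm by 85 mm) begins 54 mm behind the grasp point. The pads swing forward as they close: fully open they stand 13 mm farther back than shut.
Start: joints at [-1.25, 0.434, 0.025, 1.573, -0.012, 1.134, -0.075], TCP at [0.257, 0.57, 0.231] pointing down, gripper open.
Joint ranges: [-2.62, 2.62], [-0.44, 2.09], [-1.27, 1.32], [0.08, 2.57], [-1.32, 4.46], [0.12, 2], [-2.74, 2.74]. Speed limits (rad/s): [2.22, 2.22, 3.01, 3.01, 3.14, 3.14, 3.14].

## Interface

Orientations are given as a rotation vector (axis times angle).
In Python, from station import robot, capture gives the robot as it stands.
- The arm moves only by the tool play_rows, never from a script. Its argument "series" is text: rows parted by semicolons, each of 7 numbers parted by spaces: the opening, from 0 (shut) to 1 (fully open), then the shift along the tool's x, y, z in cm, then the turn, a rotation vector about the tool's x, y, z in degrees. A call has 1 to 8 rows; each row shifts and turns the commanded pose from where the row before left it, along the tool's axes as they then stand; what a row does not reach is not made up. A row lasts 1/8 s, in which the tool goes at most 62.5 mm and 10.7 degrees, less where a joint would pass 70% of its speed; a pose out of reach is approached as far as the arm can. A call with a gripper value outside its range is refused whole. The fingers move at their own pace and stop on an object; "grip_force" is the grip in N (left out, the last holds). Time passes only in rows, so rows that do not move let the fingers close. It gives the time, the measured TCP pose, the force, the opening and the grip force at its end, in the units of the state.
- robot.get_obs(): the state, without advancing time (a new reading comes with each control period).
- capture(name): name is "side" or "top" or "wrist"; returns a dict with "img" (420x560x3 uint8, red, green, blue), "intrinsics" (3x3 intrinsics, pixels), "R" (3x3) and "t" (3): a world point X has camera coordinates R X + t. Camera axes: x right, y down, z forward; pixel columns grow to the right and rows downward; lengths in m; the calibration is good to about 2 mm. A picture is of the moment at which its call begins. There is no depth.
- robot.finish_job(): hands the job in; it is judged then, once.
The state is a dict: "clock": time; "joint_positions": joint angles; "joint_velocities": joint speeds; "joint_torque": joint torques, N m; "position": TCP position; "ee_rot": TCP orientation; "contact_force": force on the tool from outside, world axes, zero at the start; "wrist_torque": the same for the moment, N m; "grip_width": opening from 0.0 (shut) to 1.0 (fully open); "grip_force": force on a finger pad.
Only numpy, scipy, OpenCV 4.12 (cv2) and the standard library are available. Lean on these libraries where they do the work, as an engineer would, in place of code of your own. Each camera call takes 0.05 s, during which the arm holds its last target. There are 200 camera calls.

## Task

The black stage adapter that leans against the tip box is dry: stand it upright on its short edge in the slotted rack, right down in the free slot next to the adapter of its own kind (three slide windows; the other one in the rack has a round dish opening). Lower it in without dropping or forcing it, then slide the rack's end stop in against the adapters so that they cannot shift along their slots. Leave the two filed adapters standing in their slots, and do not upset the oil bottle or the specimen cup.

Things in the scene. Friction and masses are not known exactly. Their poses are not given: they have to be found in the camera images.
- adapter: Loose black anodised plate 128 tall, 86 wide, 8 thick, about 0.17 kg; three slide windows cut through, 15 mm margin below, plain 27 mm grip margin above. Starts leaning 35 degrees from vertical on the near (-x) upper edge of the tip box, top away from the robot, upper 40 mm clear of the box. Origin: middle of its lower edge, mid thickness; x = plate's normal, y along its width, z up the plate.
- tip_box: Yellow pipette tip box with a grey lid, closed, fixed to the worktop, 82 (x) by 120 (y) mm, 72 mm high; origin: centre of its underside. The adapter leans on its -x (robot side) upper edge.
- rack: White slotted rack, fixed, base 174 (x) by 196 (y), 10 thick; origin: centre of underside. Four slots along y, 11 wide, centres x = -60, -20, 20, 60, between round-topped teeth 29 wide in two combs at y = 5 and 79 (straight to z = 38, tops z = 52.5). A seated plate's lower edge is at z = 10. Fixed end stop at +y (face y = 85), sliding one at -y. Both middle slots start free.
- filed_slides: Filed adapter of the same kind as the loose one (black plate 128 mm tall, 86 mm wide, 8 mm thick, three slide windows), loose, standing in the first or the last slot of the rack. Origin: middle of its lower edge; x normal, y width, z up.
- filed_dish: Filed adapter of the other kind (black plate 128 mm tall, 86 mm wide, 8 mm thick, one round 60 mm opening), loose, standing in the slot at the other end of the rack. Origin and axes as the other adapters.
- end_stop (a joint): Sliding end stop of the rack (m): 0 = drawn back, grows as it slides toward the rack's +y; about 2 N, stays where left. Its face, a grey bar across all slots, 12 to 36 mm over the worktop, is at rack y = -46 mm + value; with 86 mm wide adapters held against the fixed stop it reads 0.045. Starts at 0 to 0.015.
- stop_grip (a point): Top centre of the end stop's ribbed grey grip block, 45 mm above the worktop: 34 (rack x) by 12 (rack y) mm, 30 mm high, on a steel tongue 62 mm outward (rack -y) of the end stop's face; moves with the end stop.
- oil_bottle: Small brown dropper bottle with black cap, 28 mm diameter, 66 mm high, loose, behind the work; origin: centre of its underside. Leave it standing.
- cup: White specimen cup with cap, 38 mm diameter, 53 mm high, loose, left of the work; origin: centre of its underside. Leave it standing.

How it is judged:
At the end, for the whole second after the job is handed in: Adapter at rest, released, in the free slot next to the filed three-window adapter (6 mm sideways, lower edge within 4 mm of the base, 9 degrees of upright); both filed adapters still seated and upright; end stop within 4 mm of holding the adapters against the fixed stop (joint over 41 mm) (((x of filed_slides in the frame of rack between -0.066 and -0.054 m and x of adapter in the frame of rack between -0.026 and -0.014 m) or (x of filed_slides in the frame of rack between 0.054 and 0.066 m and x of adapter in the frame of rack between 0.014 and 0.026 m)) and z of adapter in the frame of rack between 0.006 and 0.0135 m and y of adapter in the frame of rack between 0.034 and 0.05 m and angle between each of adapter, filed_slides, filed_dish's own z axis and vertical below 0.16 rad and z of filed_slides in the frame of rack between 0.006 and 0.0135 m and z of filed_dish in the frame of rack between 0.006 and 0.0135 m and value of joint end_stop above 0.041 m and linear speed of adapter below 0.02 m/s and velocity of joint end_stop below 0.01 m/s); the robot touches nothing.
It fails at once if the adapter is dropped or let fall (it moves faster than 0.6 m/s out of the fingers) (contact force between the fingers and adapter below 0.1 N and linear speed of adapter above 0.6 m/s).
It fails at once if the adapter is forced into the rack (more than 60 N) (contact force between adapter and rack above 60 N).
It fails at once if a filed adapter is pulled out of its slot or knocked over (z of any of filed_slides, filed_dish in the frame of rack above 0.03 m or angle between any of filed_slides, filed_dish's own z axis and vertical above 0.3 rad).
It fails at once if the oil bottle or the specimen cup is knocked over or shoved away (angle between any of oil_bottle, cup's own z axis and vertical above 0.5 rad or distance of any of oil_bottle, cup from where it was at the start of the episode above 0.05 m).
It also fails if it takes over 58 s, if anything falls off the work surface, if the arm or the gripper's body presses on something with over 40 N, if the wrist force passes 120 N, or if a joint passes its speed limit or range.

## Working session

There is one attempt and no reset: what is moved stays moved. The work goes in short steps, Python scripts to look and compute and a tool call to move; the robot and the scene stay as the last step left them, time stands still between calls to the robot, and variables do not carry over. Pictures are saved under pics/ and viewed, at most 10 in all, crops included, and the job is handed in when it is done.

Besides the shell and the picture viewer there is one more tool, called in YAML: its name, and indented under it one key for each argument. play_rows: Moves the arm, as the interface text tells. Its arguments: {"type":"object","properties":{"series":{"type":"string"},"grip_force":{"type":"number"}},"required":["series"]}

```bash
mkdir -p pics; ls; python3 - <<'E'
from station import robot, capture
import cv2,json,numpy as np
o=robot.get_obs();print({k:np.round(v,3).tolist() for k,v in o.items()}, robot.tcp_to_grasp)
for n in ["side","top"]:
    c=capture(n);cv2.imwrite(f"pics/{n}0.png",c["img"][:,:,::-1])
    print(n,c["intrinsics"],c["R"],c["t"])
E
```

```text
pics
{'clock': 0.0, 'joint_positions': [-1.25, 0.435, 0.025, 1.574, -0.012, 1.134, -0.075], 'joint_velocities': [-0.001, 0.002, 0.0, -0.0, 0.001, 0.002, 0.001], 'joint_torque': [-0.0, -67.045, 1.025, -31.622, 0.016, 0.012, -0.0], 'position': [0.257, 0.569, 0.231], 'ee_rot': [-0.661, -3.071, 0.002], 'contact_force': [-0.204, 0.986, 0.451], 'wrist_torque': [-0.067, -0.011, -0.024], 'grip_force': 0.0, 'grip_width': 1.0} 0.0187
side [[497.5514458    0.         278.59235029]
 [  0.         497.5514458  207.45215042]
 [  0.           0.           1.        ]] [[ 0.96925194 -0.24568304  0.01380306]
 [-0.11630059 -0.5068108  -0.8541762 ]
 [ 0.21685214  0.82630664 -0.51980043]] [-0.54441669  0.07507921  1.0914026 ]
top [[422.52967634   0.         271.88694316]
 [  0.         422.52967634 212.21834333]
 [  0.           0.           1.        ]] [[-0.02530924 -0.99960084  0.01255411]
 [-0.9911759   0.02345745 -0.13046108]
 [ 0.13011451 -0.0157452  -0.99137395]] [-0.09187673  0.52889749  0.98428961]
```

View pics/side0.png

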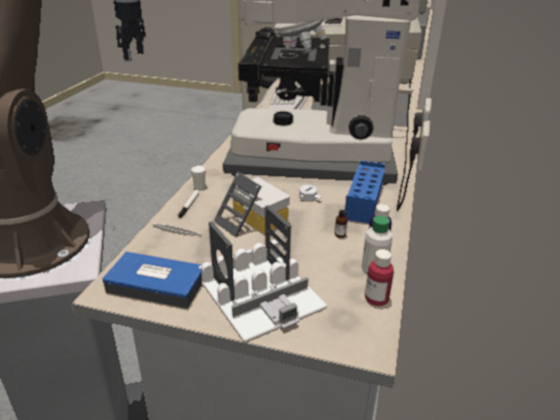

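View pics/top0.png

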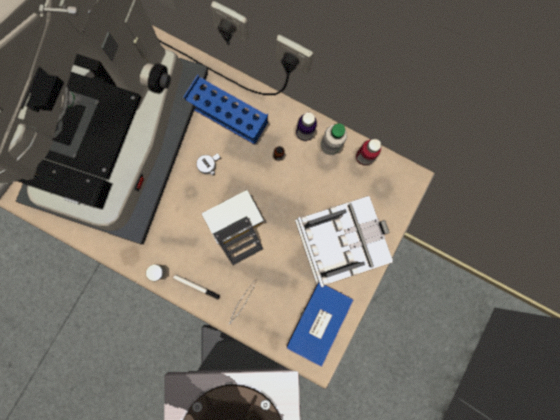

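Side picture: the dish adapter is near (222,258) and the three-window adapter is on the far side (278,245). The loose one leans at (238,205) and the grip block is at (287,312). In the top picture the rack is at about (345,240), the box at (233,220) and the grip block at (385,228). I'll enlarge both for corner points.

```bash
python3 - <<'E'
import cv2,numpy as np
a=cv2.imread("pics/top0.png")[180:295,195:400];b=cv2.imread("pics/side0.png")[165:335,190:340]
def up(im,s,x0,y0,n):
    im=cv2.resize(im,None,fx=s,fy=s,interpolation=cv2.INTER_CUBIC)
    im=cv2.convertScaleAbs(im,alpha=1.2,beta=15)
    for k in range(0,im.shape[1]//s,10):
        if (x0+k)%20==0 or 1: cv2.line(im,(k*s,0),(k*s,5),(0,0,255),1)
        if (x0+k)%20==0: cv2.putText(im,str(x0+k),(k*s,16),0,.4,(0,0,255),1)
    for k in range(0,im.shape[0]//s,10):
        cv2.line(im,(0,k*s),(5,k*s),(0,0,255),1)
        if (y0+k)%20==0: cv2.putText(im,str(y0+k),(6,k*s+4),0,.4,(0,0,255),1)
    cv2.imwrite(n,im); print(im.shape)
up(a[:, :200],4,195,180,"pics/topc.png");up(b[:150],4,190,165,"pics/sidec.png")
E
```

```text
(460, 800, 3)
(600, 600, 3)
```

View pics/topc.png

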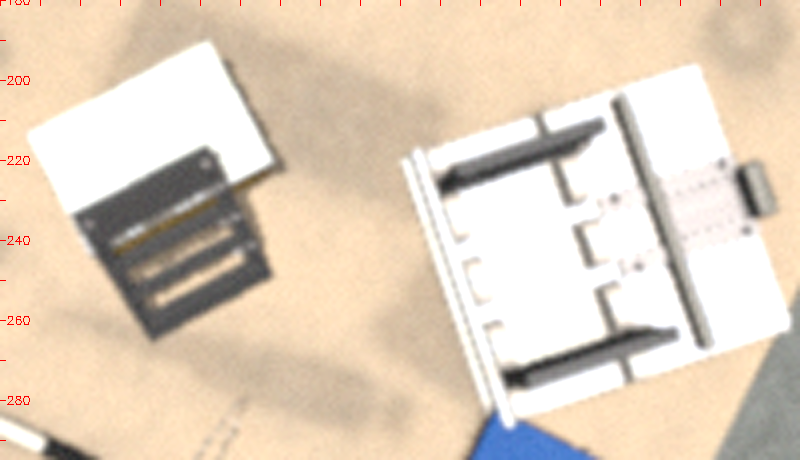

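View pics/sidec.png

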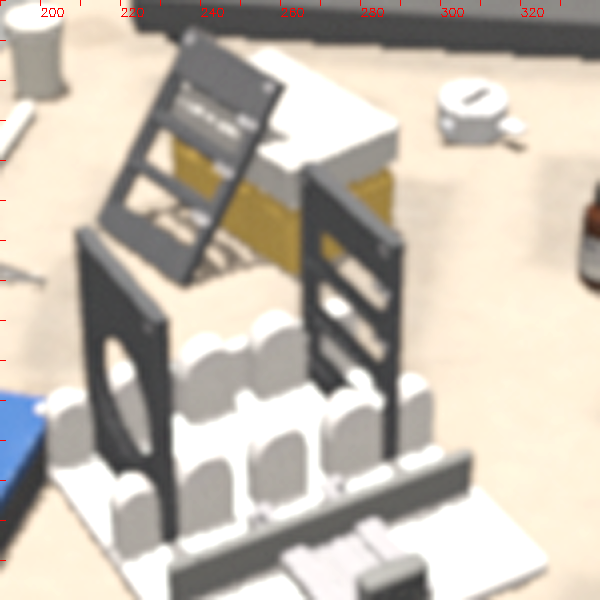

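```bash
cat > fit.py <<'E'
import numpy as np
from scipy.optimize import least_squares
from scipy.spatial.transform import Rotation as Ro
cam={"top":([[422.53,0,271.89],[0,422.53,212.22],[0,0,1]],[[-0.02530924,-0.99960084,0.01255411],[-0.9911759,0.02345745,-0.13046108],[0.13011451,-0.0157452,-0.99137395]],[-0.09187673,0.52889749,0.98428961]),
"side":([[497.55,0,278.59],[0,497.55,207.45],[0,0,1]],[[0.96925194,-0.24568304,0.01380306],[-0.11630059,-0.5068108,-0.8541762],[0.21685214,0.82630664,-0.51980043]],[-0.54441669,0.07507921,1.0914026])}
cam={k:[np.array(a) for a in v] for k,v in cam.items()}
def proj(n,X):
    K,R,t=cam[n]; p=K@(R@X+t); return p[:2]/p[2]
T=lambda a,b:("top",np.array([a/4+195,b/4+180])); S=lambda a,b:("side",np.array([a/4+190,b/4+165]))
def W(p,P):  # p=x,y,yaw
    return Ro.from_euler('z',p[2]).apply(P)+[p[0],p[1],0]
def tiltpose(p,P,tilt):
    return (Ro.from_euler('z',p[2])*Ro.from_euler('y',tilt)).apply(P)+[p[0],p[1],.004*np.sin(tilt)]
def run(name,res,x0):
    s=least_squares(res,x0,loss='soft_l1'); r=res(s.x).reshape(-1,2)
    print(name,np.round(s.x,4),"\n resid px",np.round(r,1).tolist()); return s.x
E
cat > a.py <<'E'
from fit import *
m=1e-3
def rack(p):
    ys,yd,s=p[3:6]; L=[
    ((87,-98,10),T(697,65)),((-87,-98,10),T(790,327)),((87,-98,10),S(548,557)),
    ((60,ys*1e3+43,138),S(308,168)),((60,ys*1e3-43,138),S(395,245)),
    ((-60,yd*1e3+43,138),S(82,230)),((-60,yd*1e3-43,138),S(157,323)),
    ((60,ys*1e3-43,138),T(603,126)),((-60,yd*1e3-43,138),T(675,334)),
    ((0,-108+s*1e3,45),T(762,188))]
    return np.concatenate([proj(n,W(p,np.array(P)*m))-q for P,(n,q) in L])
r=run("rack",rack,[.5,-.2,.3,.04,.04,.01])
def box(p):
    L=[((41,60,72),T(27,133)),((41,-60,72),T(210,40)),((-41,-60,72),T(283,165)),((41,-60,72),S(398,127)),((-41,-60,72),S(300,170))]
    return np.concatenate([proj(n,W(p,np.array(P)*m))-q for P,(n,q) in L])
b=run("box",box,[.55,.1,.4])
def ad(p):
    L=[((-4,43,128),T(75,213)),((-4,-43,128),T(208,148)),((-4,-43,0),T(272,275)),((-4,43,0),T(153,338)),
    ((-4,43,128),S(187,32)),((-4,-43,128),S(283,85)),((-4,43,0),S(100,218)),((-4,-43,0),S(185,285))]
    return np.concatenate([proj(n,tiltpose(p,np.array(P)*m,p[3]))-q for P,(n,q) in L])
a=run("adapter",ad,[.45,.05,.4,.6])
w=lambda P:np.round(W(r,np.array(P)*m),4)
print("slot target",w((20,42,10)),"grip",w((0,-108+r[5]*1e3,45)), "bar end",[proj("top",w((x,-46+r[5]*1e3,36))) for x in(-80,80)])
print("adapter top mid",tiltpose(a,np.array([0,0,.128]),a[3]),"box-edge gap check", (W(b,np.array([-.041,0,.072]))))
E
python3 a.py
```

```text
rack [ 0.4538 -0.2799  0.2864  0.0394  0.0384  0.0087] 
 resid px [[0.2, -0.3], [0.7, 1.1], [-0.2, -0.6], [-0.8, -2.8], [0.5, -1.0], [-0.6, -1.7], [1.0, -1.3], [1.2, -0.8], [2.1, 0.0], [0.2, 0.6]]
box [ 0.5121 -0.0154  0.4672] 
 resid px [[0.8, 0.6], [0.8, -0.1], [-0.9, -0.7], [0.9, -1.5], [-2.3, -0.3]]
adapter [ 0.4249 -0.044   0.4648  0.6265] 
 resid px [[0.0, 1.4], [1.1, -0.4], [1.1, -0.3], [-0.2, 0.5], [1.5, -2.3], [0.8, -1.9], [-1.1, -0.2], [-0.5, -1.0]]
slot target [ 0.4611 -0.234   0.01  ] grip [ 0.4818 -0.3752  0.045 ] bar end [array([371.56566891, 267.78784051]), array([349.43627491, 204.37727387])]
adapter top mid [ 0.49200075 -0.01039754  0.10603725] box-edge gap check [ 0.47546499 -0.03383407  0.072     ]
```

```bash
cat > plan.py <<'E'
import numpy as np, sys
from scipy.spatial.transform import Rotation as Ro, Slerp
from station import robot
M=np.array([[0,1,0],[1,0,0],[0,0,-1]]).T   # columns: tool x=plate y, y=plate x, z=-plate z
def tool(yaw,tilt): return (Ro.from_euler('z',yaw)*Ro.from_euler('y',tilt))*Ro.from_matrix(M)
def state():
    o=robot.get_obs(); return o,np.array(o["position"]),Ro.from_rotvec(o["ee_rot"])
def go(p0,R0,pts,step=.05,deg=9):
    out=[]
    for p1,R1 in pts:
        p1=np.array(p1); ang=np.degrees((R0.inv()*R1).magnitude())
        n=max(1,int(np.ceil(max(np.linalg.norm(p1-p0)/step,ang/deg))))
        sl=Slerp([0,1],Ro.concatenate([R0,R1]))
        Rs=[sl(i/n) for i in range(n+1)]
        for i in range(n):
            d=Rs[i].inv().apply((p1-p0)/n)*100; w=np.degrees((Rs[i].inv()*Rs[i+1]).as_rotvec())
            out.append(" ".join(f"{v:.2f}" for v in d)+"  "+" ".join(f"{v:.1f}" for v in w))
        p0,R0=p1,R1
    print("\n".join(out))
E
python3 - <<'E'
from plan import *
o,p,R=state()
yaw,t=.465,.611
print(R.as_euler('zyx',degrees=True))
T=tool(yaw,t); up=-T.apply([0,0,1])
base=np.array([.4249,-.044,.0023])
pre=base+up*(.105+.07)
print(pre)
go(p,R,[([.34,.25,.26],tool(.8,0)),(pre+[0,0,.03],tool(.465,.3)),(pre,T)],.055,10)
E
```

```text
[-1.55713001e+02 -2.79424764e-02  1.79922047e+02]
[0.51463539 0.00101949 0.14563808]
-2.96 -3.67 -0.41  -0.0 0.0 2.8
-3.14 -3.52 -0.42  -0.0 0.0 2.8
-3.31 -3.36 -0.42  -0.0 0.0 2.8
-3.47 -3.19 -0.42  -0.0 0.0 2.8
-3.62 -3.01 -0.42  -0.0 0.0 2.8
-3.77 -2.83 -0.42  -0.0 0.0 2.8
-3.90 -2.64 -0.42  -0.0 0.0 2.8
-4.98 -0.95 1.41  2.8 0.5 3.2
-5.03 -0.60 1.40  2.8 0.5 3.2
-5.07 -0.25 1.38  2.8 0.5 3.2
-5.08 0.10 1.34  2.8 0.5 3.2
-5.08 0.44 1.29  2.8 0.5 3.2
-5.06 0.79 1.21  2.8 0.5 3.2
0.00 0.44 1.43  8.9 -0.0 -0.0
0.00 0.66 1.35  8.9 0.0 0.0
```

play_rows:
  series: "1 -3.0 -3.7 -0.4 0 0 2.8;1 -3.1 -3.5 -0.4 0 0 2.8;0.6 -3.3 -3.4 -0.4 0 0 2.8;0.5 -3.5 -3.2 -0.4 0 0 2.8;0.4 -3.6 -3.0 -0.4 0 0 2.8;0.4 -3.8 -2.8 -0.4 0 0 2.8;0.4 -3.9 -2.6 -0.4 0 0 2.8"
  grip_force: 50

```text
clock: 0.98
position: [0.3415, 0.2488, 0.2593]
ee_rot: [-1.176, -2.913, 0.0]
contact_force: [0.3, 1.0, 0.4]
grip_width: 0.398
grip_force: 0.0
```

play_rows:
  series: "0.25 -5.0 -1.0 1.4 2.8 0.5 3.2;0.25 -5.0 -0.6 1.4 2.8 0.5 3.2;0.25 -5.1 -0.2 1.4 2.8 0.5 3.2;0.25 -5.1 0.1 1.3 2.8 0.5 3.2;0.25 -5.1 0.4 1.3 2.8 0.5 3.2;0.25 -5.1 0.8 1.2 2.8 0.5 3.2;0.25 0 0 0 0 0 0"

```text
clock: 1.85
position: [0.5182, -0.0027, 0.1731]
ee_rot: [-1.559, -2.515, 0.381]
contact_force: [0.3, 1.4, 0.4]
grip_width: 0.25
grip_force: 0.0
```

play_rows:
  series: "0.25 0 0.3 1.4 8.9 0 0;0.25 0 0.5 1.3 8.9 0 0;0.25 0 0 0 0 0 0"

```text
clock: 2.22
position: [0.5143, 0.0026, 0.1429]
ee_rot: [-1.422, -2.323, 0.733]
contact_force: [-0.8, 0.2, -0.2]
grip_width: 0.254
grip_force: 0.0
```

```bash
python3 - <<'E'
from plan import *
from station import capture
import cv2
o,p,R=state(); print(p,o["joint_positions"])
T=tool(.465,.611); print("ang err",np.degrees((T.inv()*R).as_rotvec()))
c=capture("wrist"); s=capture("side")["img"][150:270,190:330]
print(c["intrinsics"].tolist(),c["R"].tolist(),c["t"].tolist())
a=c["img"][:,:,::-1]; s=cv2.resize(s[:,:,::-1],None,fx=3,fy=3,interpolation=2)
a=cv2.resize(a,(380,285),interpolation=cv2.INTER_AREA)
im=np.zeros((360,800,3),np.uint8); im[:285,:380]=a; im[:360,380:800]=s
cv2.imwrite("pics/w1.png",im)
E
```

```text
[0.51430911 0.00261507 0.14285219] [-0.48399405  0.74507381  0.45992635  1.52500606 -0.06860136  1.50420672
  0.45324677]
ang err [ 0.17350864  0.03585135 -0.42232167]
[[325.7938617359545, 0.0, 285.6084730665839], [0.0, 325.7938617359545, 210.38770924207626], [0.0, 0.0, 1.0]] [[0.7264460244365082, 0.37371079951547675, -0.5767290628240407], [0.5793590266509341, -0.7844047536700126, 0.22147753984991403], [-0.36962046996679654, -0.49502466680498974, -0.7863404399089078]] [-0.29260713221232315, -0.2989048687175225, 0.46014502165581783]
```

View pics/w1.png

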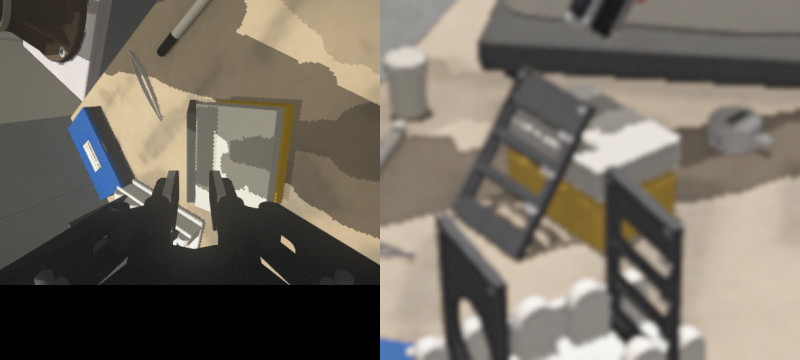

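Wrist view: the plate's top edge shows as the dark strip at (187–196, 100–200), lying between the fingertips at (175,172) and (213,172). I'll overlay the predicted plate edges before descending.

```bash
python3 - <<'E'
from plan import *
from station import capture
from fit import tiltpose
import cv2
c=capture("wrist"); K,Rm,t=c["intrinsics"],c["R"],c["t"]
x0,y0,w,h=240,120,150,200
im=cv2.resize(c["img"][y0:y0+h,x0:x0+w,::-1],None,fx=3,fy=3,interpolation=2)
im=cv2.convertScaleAbs(im,alpha=1.5,beta=20)
for x in(-4,4):
    q=[]
    for y in(-43,43):
        P=tiltpose([.4249,-.044,.465],np.array([x,y,128])*1e-3,.611); u=K@(Rm@P+t);u=u[:2]/u[2];q.append(tuple(int(v) for v in (u-[x0,y0])*3)); print(x,y,u)
    cv2.line(im,q[0],q[1],(0,0,255),1)
cv2.imwrite("pics/w2.png",im)
E
```

```text
-4 -43 [279.17966807 295.41820504]
-4 43 [278.96447786 164.7752892 ]
4 -43 [291.33526872 295.42991362]
4 43 [292.63899309 164.82041569]
```

View pics/w2.png

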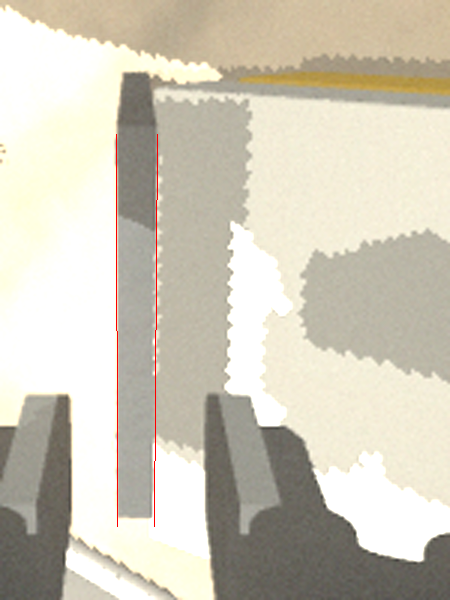

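The top edge at columns 117–154 matches the prediction to under 1 mm along the normal, and the plate sits about 2 mm further toward +y. The fingers are centred on it.

```bash
python3 - <<'E'
from plan import *
o,p,R=state()
T=tool(.465,.611); base=np.array([.4249,-.044,.0023])+T.apply([.002,0,0])
print("tool coords in plate axes (y,x,-z) mm", T.inv().apply(p-base)*1e3)
go(p,R,[(base-T.apply([0,0,.105]),T)],.015)
E
```

```text
tool coords in plate axes (y,x,-z) mm [  -3.17411411   -1.2829539  -177.06635286]
0.06 0.01 1.44  0.1 -0.0 0.0
0.06 0.02 1.44  0.1 -0.0 0.0
0.06 0.02 1.44  0.1 -0.0 0.0
0.06 0.02 1.44  0.1 -0.0 0.0
0.06 0.02 1.44  0.1 -0.0 0.0
```

play_rows:
  series: "0.25 0.1 0.02 1.5 0 0 0;0.25 0.1 0.02 1.5 0 0 0;0.25 0.1 0.02 1.5 0 0 0;0.25 0 0 1.5 0 0 0;0.25 0 0 1.2 0 0 0;0.25 0 0 0 0 0 0"

```text
clock: 3.12
position: [0.4767, -0.0154, 0.0867]
ee_rot: [-1.43, -2.323, 0.728]
contact_force: [0.3, -0.9, 0.8]
grip_width: 0.252
grip_force: 0.0
```

play_rows:
  series: "0 0 0 0 0 0 0;0 0 0 0 0 0 0;0 0 0 0 0 0 0;0 0 0 0 0 0 0"
  grip_force: 60

```text
clock: 3.62
position: [0.4772, -0.0154, 0.0877]
ee_rot: [-1.431, -2.324, 0.727]
contact_force: [-5.0, -2.3, 3.9]
grip_width: 0.075
grip_force: 62.0
```

```bash
python3 - <<'E'
from plan import *
o,p,R=state()
T=tool(.465,.611); base=np.array([.4249,-.044,.0023])+T.apply([.002,0,0])
print("tool coords in plate axes (y,x,-z) mm", T.inv().apply(p-base)*1e3,o["grip_width"],o["grip_force"],np.degrees((T.inv()*R).as_rotvec()))
E
```

```text
tool coords in plate axes (y,x,-z) mm [   0.11177745   -0.14200053 -104.11226398] 0.0752038146827562 61.95384085178375 [-0.17308156  0.05634507 -0.14305117]
```

```bash
python3 - <<'E'
from plan import *
o,p,R=state()
U=p+[-.01,0,.08]
go(p,R,[(U,R)],.02); print()
go(U,R,[(U+[-.02,-.05,.11],tool(.4,0)),([.461,-.234,.275],tool(.286,0))],.045,8)
E
```

```text
0.09 -1.06 -1.21  0.0 0.0 0.0
0.09 -1.06 -1.21  0.0 0.0 0.0
0.09 -1.06 -1.21  0.0 0.0 0.0
0.09 -1.06 -1.21  0.0 0.0 0.0
0.09 -1.06 -1.21  0.0 0.0 0.0

-0.71 -1.92 -1.35  -7.0 0.2 0.7
-0.73 -1.73 -1.57  -7.0 0.2 0.7
-0.74 -1.52 -1.77  -7.0 0.2 0.7
-0.75 -1.28 -1.95  -7.0 0.2 0.7
-0.76 -1.03 -2.09  -7.0 0.2 0.7
-4.02 -1.32 0.07  0.0 0.0 1.6
-4.05 -1.21 0.07  0.0 0.0 1.6
-4.09 -1.09 0.07  0.0 0.0 1.6
-4.12 -0.98 0.07  0.0 0.0 1.6
```

play_rows:
  series: "0 0.1 -0.5 -0.6 0 0 0;0 0.1 -1.1 -1.2 0 0 0;0 0.1 -1.1 -1.2 0 0 0;0 0.1 -1.1 -1.2 0 0 0;0 0.1 -1.1 -1.2 0 0 0;0 0 -0.5 -0.6 0 0 0"

```text
clock: 4.38
position: [0.4666, -0.0153, 0.1687]
ee_rot: [-1.431, -2.326, 0.725]
contact_force: [0.4, 1.0, -2.9]
grip_width: 0.079
grip_force: 61.6
```

play_rows:
  series: "0 -0.7 -1.9 -1.4 -7 0.2 0.7;0 -0.7 -1.7 -1.6 -7 0.2 0.7;0 -0.7 -1.5 -1.8 -7 0.2 0.7;0 -0.8 -1.3 -1.9 -7 0.2 0.7;0 -0.8 -1.0 -2.1 -7 0.2 0.7;0 0 0 0 0 0 0"

```text
clock: 5.12
position: [0.4462, -0.0673, 0.2797]
ee_rot: [1.733, 2.615, 0.013]
contact_force: [-0.2, 0.5, -1.6]
grip_width: 0.077
grip_force: 61.6
```

play_rows:
  series: "0 -3 -1.0 0 0 0 1.3;0 -4 -1.2 0 0 0 1.6;0 -4 -1.1 0 0 0 1.6;0 -3.5 -0.8 0 0 0 1.6;0 -2 -0.5 0 0 0 0.3;0 0 0 0 0 0 0"

```text
clock: 5.88
position: [0.4617, -0.2368, 0.2763]
ee_rot: [-1.876, -2.519, -0.002]
contact_force: [0.7, 0.5, -1.3]
grip_width: 0.078
grip_force: 61.6
```

```bash
python3 - <<'E'
from plan import *
from station import capture
import cv2
o,p,R=state()
print(p,np.degrees((tool(.286,0).inv()*R).as_rotvec()),o["grip_width"],o["grip_force"])
for n in("side","top","wrist"):
    c=capture(n); cv2.imwrite(f"pics/{n}3.png",c["img"][:,:,::-1])
    np.savez(f"{n}3.npz",K=c["intrinsics"],R=c["R"],t=c["t"])
s=cv2.imread("pics/side3.png")[110:300,185:325];w=cv2.imread("pics/wrist3.png")[60:320,180:440]
s=cv2.resize(s,None,fx=3,fy=3,interpolation=2);w=cv2.resize(w,(370,370),interpolation=2)
im=np.zeros((570,800,3),np.uint8);im[:,:420]=s;im[:370,425:795]=w
cv2.imwrite("pics/s3.png",cv2.convertScaleAbs(im,alpha=1.4,beta=25))
E
```

```text
[ 0.46171231 -0.23681164  0.27631412] [-0.02588818  0.08588094 -0.27116678] 0.07794257840081126 61.58218502998352
```

View pics/s3.png

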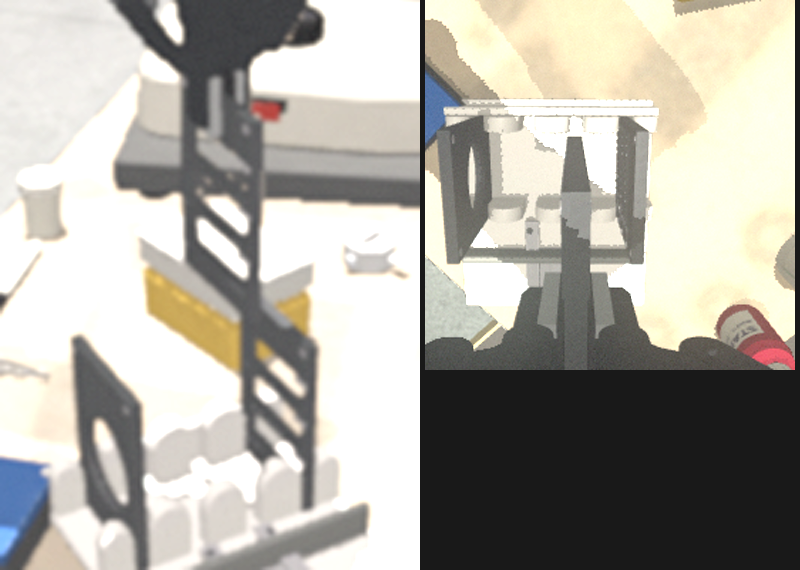

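Held adapter hangs upright above its slot, next to the three-window plate. In the wrist view the rack is visible with the dish plate at left (447), the slides plate at right (641), and the held plate at 575. I'll overlay the predicted rack geometry to refine the alignment.

```bash
cat > ov.py <<'E'
import numpy as np,cv2,sys
from fit import W
def lines(im,c,r,x0,y0,s,col):
    K,R,t=c["K"],c["R"],c["t"]
    def px(P): u=K@(R@W(r,np.array(P)*1e-3)+t); u=u[:2]/u[2]; return tuple(int(round(v)) for v in (u-[x0,y0])*s)
    for xc,ys in((60,r[3]*1e3),(-60,r[4]*1e3)):
        q=[px((xc+a,ys+b,138)) for a,b in((-4,-43),(4,-43),(4,43),(-4,43))]
        cv2.polylines(im,[np.array(q)],True,col,1)
    q=[px((a,-98 if a>-999 else 0,10)) for a in(-87,87)]; cv2.line(im,q[0],q[1],col,1)
    for x in(14.5,25.5): cv2.line(im,px((x,5,38)),px((x,79,38)),(255,0,0),1)
E
python3 - <<'E'
import cv2,numpy as np
from ov import *
r=[.4538,-.2799,.2864,.0394,.0384]
im=cv2.imread("pics/wrist3.png"); x0,y0,w,h=180,120,170,165
a=cv2.resize(im[y0:y0+h,x0:x0+w],None,fx=3.6,fy=3.6,interpolation=2);a=cv2.convertScaleAbs(a,alpha=1.3,beta=10)
lines(a,np.load("wrist3.npz"),r,x0,y0,3.6,(0,0,255)); cv2.imwrite("pics/o3.png",a);print(a.shape)
E
```

```text
(594, 612, 3)
```

View pics/o3.png

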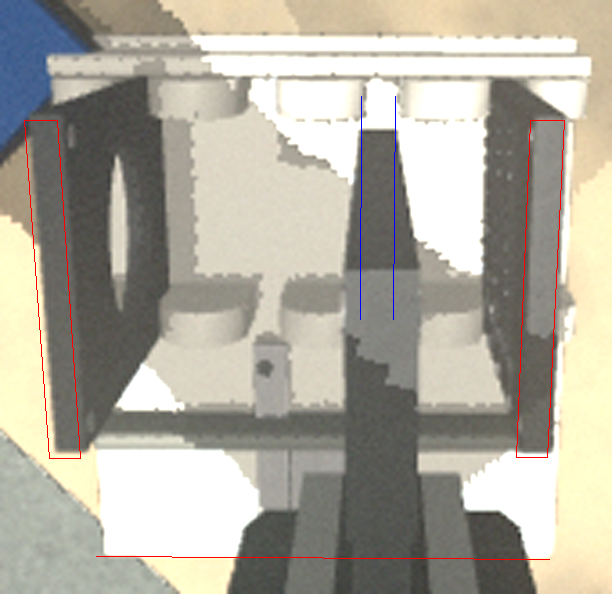

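```bash
python3 - <<'E'
from plan import *
from ov import W
r=np.array([.4538,-.2799,.2864]); Rz=Ro.from_euler('z',r[2])
r[:2]+=Rz.apply([.0009,.0003,0])[:2]
o,p,R=state()
loc=Rz.inv().apply(p-[r[0],r[1],0])*1e3; print("tcp in rack mm",loc, "corrected rack",r)
c=np.load("wrist3.npz")
for x in(-4,4):
  for z in(-104,24):
    P=p+Rz.apply(np.array([x,43,z])*1e-3); u=c["K"]@(c["R"]@P+c["t"]); print(x,z,(u[:2]/u[2]-[180,120])*3.6)
go(p,R,[(W(r,np.array([.020,.040,.255])),tool(r[2],0))],.05)
E
```

```text
tcp in rack mm [ 19.9560871   40.94779092 276.62530051] corrected rack [ 0.45457859 -0.27935797  0.2864    ]
-4 -104 [362.75228749 126.6992779 ]
-4 24 [345.94535932 265.17824783]
4 -104 [401.17645481 126.99237194]
4 24 [423.42000992 265.74346958]
-0.10 -0.00 2.16  0.1 -0.1 0.5
```

play_rows:
  series: "0 -0.1 0.08 2 0 0 0.3;0 0 0 3 0 0 0;0 0 0 3 0 0 0;0 0 0 2.2 0 0 0;0 0 0 0 0 0 0"

```text
clock: 6.65
position: [0.4627, -0.2345, 0.174]
ee_rot: [-1.877, -2.516, -0.005]
contact_force: [-0.6, 0.4, -1.3]
grip_width: 0.079
grip_force: 61.5
```

```bash
python3 - <<'E'
from plan import *
from station import capture
import cv2
o,p,R=state()
r=np.array([.45458,-.27936,.2864]); Rz=Ro.from_euler('z',r[2])
print(Rz.inv().apply(p-[r[0],r[1],0])*1e3,np.degrees((tool(.2864,0).inv()*R).as_rotvec()),o["contact_force"])
a=capture("wrist")["img"][90:330,180:400,::-1];s=capture("side")["img"][140:300,200:310,::-1]
a=cv2.resize(a,None,fx=2,fy=2,interpolation=2);s=cv2.resize(s,None,fx=3,fy=3,interpolation=2)
im=np.zeros((480,770,3),np.uint8);im[:,:440]=a;im[:480,440:770]=s
cv2.imwrite("pics/s4.png",cv2.convertScaleAbs(im,alpha=1.2,beta=10))
E
```

```text
[ 20.44606231  40.76913419 174.01002731] [-0.05346785  0.21687355 -0.16210943] [-0.58109313  0.36430515 -1.31565282]
```

View pics/s4.png

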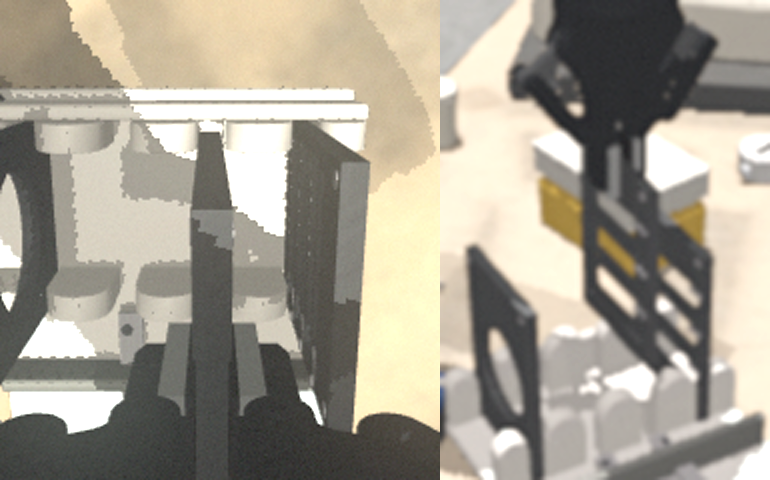

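Wrist: the plate's bottom edge spans columns 196–220, and the slot between the teeth spans 198–226, so the plate is about 1 mm short in rack +x. I'll correct by 0.8 mm and lower while watching the force.

play_rows:
  series: "0 0 0.08 1 0 0 0;0 0 0 1 0 0 0;0 0 0 0.8 0 0 0;0 0 0 0 0 0 0"

```text
clock: 7.25
position: [0.4638, -0.2359, 0.1466]
ee_rot: [-1.881, -2.516, -0.005]
contact_force: [-0.1, -0.7, -1.9]
grip_width: 0.08
grip_force: 61.5
```

play_rows:
  series: "0 0 0 0.5 0 0 0;0 0 0 0.5 0 0 0;0 0 0 0.5 0 0 0;0 0 0 0 0 0 0"

```text
clock: 7.75
position: [0.4641, -0.2359, 0.1319]
ee_rot: [1.88, 2.516, 0.006]
contact_force: [0.5, -0.0, -1.8]
grip_width: 0.075
grip_force: 61.6
```

play_rows:
  series: "0 0 0 0.5 0 0 0;0 0 0 0.5 0 0 0;0 0 0 0.3 0 0 0;0 0 0 0.1 0 0 0;0 0 0 0 0 0 0"

```text
clock: 8.38
position: [0.4644, -0.236, 0.1183]
ee_rot: [1.88, 2.516, 0.006]
contact_force: [0.5, -0.1, -1.3]
grip_width: 0.077
grip_force: 61.6
```

play_rows:
  series: "0 0 0 0.1 0 0 0;0 0 0 0.1 0 0 0;0 0 0 0 0 0 0"

```text
clock: 8.75
position: [0.4643, -0.2359, 0.1163]
ee_rot: [1.88, 2.516, 0.006]
contact_force: [0.4, 0.4, -1.7]
grip_width: 0.079
grip_force: 61.6
```

play_rows:
  series: "0 0 0 0.1 0 0 0;0 0 0 0.1 0 0 0;0 0 0 0 0 0 0"

```text
clock: 9.12
position: [0.4647, -0.2359, 0.115]
ee_rot: [1.879, 2.516, 0.007]
contact_force: [-2.4, 3.0, 8.4]
grip_width: 0.079
grip_force: 63.3
```

Force rose about 10 N upward at TCP z 0.115, which matches the plate's lower edge reaching the base (10 mm). I'll release it and rise.

play_rows:
  series: "0.12 0 0 0 0 0 0;0.2 0 0 0 0 0 0;0.25 0 0 0 0 0 0;0.25 0 0 0 0 0 0"

```text
clock: 9.62
position: [0.4644, -0.2359, 0.1142]
ee_rot: [1.88, 2.516, 0.006]
contact_force: [-0.4, 0.1, -0.2]
grip_width: 0.25
grip_force: 0.0
```

play_rows:
  series: "0.25 0 0 -1 0 0 0;0.25 0 0 -2 0 0 0;0.25 0 0 -4 0 0 0;0.25 0 0 -4 0 0 0;0.25 0 0 0 0 0 0"

```text
clock: 10.25
position: [0.4656, -0.2373, 0.2277]
ee_rot: [1.877, 2.511, 0.009]
contact_force: [0.2, 0.0, -0.1]
grip_width: 0.245
grip_force: 0.0
```

```bash
python3 - <<'E'
from plan import *
from station import capture
import cv2
o,p,R=state();print(p)
for n in("side","top","wrist"):
    c=capture(n); cv2.imwrite(f"pics/{n}5.png",c["img"][:,:,::-1]); np.savez(f"{n}5.npz",K=c["intrinsics"],R=c["R"],t=c["t"])
a=cv2.imread("pics/wrist5.png")[110:330,170:390];s=cv2.imread("pics/side5.png")[205:335,195:330]
a=cv2.resize(a,(390,390),interpolation=2);s=cv2.resize(s,None,fx=3,fy=3,interpolation=2)
im=np.zeros((390,800,3),np.uint8);im[:,:390]=a;im[:390,395:]=s
cv2.imwrite("pics/s5.png",cv2.convertScaleAbs(im,alpha=1.2,beta=10))
# fingers-free grip push plan
r=np.array([.45458,-.27936,.2864]); Rz=Ro.from_euler('z',r[2])
W=lambda P:Rz.apply(np.array(P)*1e-3)+[r[0],r[1],0]
print("grip block centre",W((0,-99.3,45)))
E
```

```text
[ 0.46557835 -0.23731909  0.22769728]
grip block centre [ 0.48263232 -0.37461522  0.045     ]
```

View pics/s5.png

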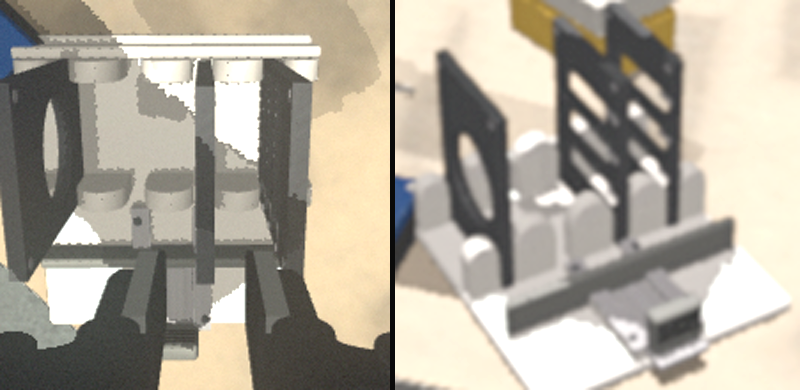

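Wrist and side views show the adapter seated upright in the slot beside the three-window plate. Both filed plates still stand and the fingers are clear. Next is the end stop.

```bash
python3 - <<'E'
from plan import *
o,p,R=state()
c=np.load("wrist5.npz"); C=-c["R"].T@c["t"]; print("cam in tool frame mm",R.inv().apply(C-p)*1e3)
r=np.array([.45458,-.27936,.2864]); Rz=Ro.from_euler('z',r[2])
W=lambda P:Rz.apply(np.array(P)*1e-3)+[r[0],r[1],0]
T=tool(r[2],0)
go(p,R,[(W((0,-132,220)),T),(W((0,-132,29)),T)],.05)
E
```

```text
cam in tool frame mm [  70.69041033    0.29693178 -142.82692165]
-4.28 -0.53 0.09  0.0 -0.0 0.0
-4.28 -0.53 0.09  0.0 -0.0 0.0
-4.28 -0.53 0.09  0.0 -0.0 0.0
-4.28 -0.53 0.10  0.0 -0.0 0.0
0.00 0.00 4.78  0.0 0.0 0.0
0.00 0.00 4.78  0.0 0.0 0.0
0.00 0.00 4.78  0.0 0.0 0.0
0.00 0.00 4.78  0.0 0.0 0.0
```

play_rows:
  series: "0 -4.3 -0.5 0 0 0 0;0 -4.3 -0.5 0 0 0 0;0 -4.3 -0.5 0 0 0 0;0 -4.3 -0.5 0 0 0 0;0 0 0 0 0 10 0;0 0 0 0 0 0 0"

```text
clock: 11.15
position: [0.4915, -0.4096, 0.221]
ee_rot: [-1.798, -2.394, -0.161]
contact_force: [1.5, -0.7, -1.3]
grip_width: 0.002
grip_force: 0.0
```

```bash
python3 - <<'E'
from plan import *
o,p,R=state()
r=np.array([.45458,-.27936,.2864]); Rz=Ro.from_euler('z',r[2])
W=lambda P:Rz.apply(np.array(P)*1e-3)+[r[0],r[1],0]
T=tool(r[2],0)*Ro.from_euler('y',10,degrees=True)
print(Rz.inv().apply(p-[r[0],r[1],0])*1e3,o["grip_width"])
go(p,R,[(W((0,-130,29)),T)],.045)
print(); go(W((0,-130,29)),T,[(W((0,-85,29)),T)],.0075)
E
```

```text
[  -1.37570009 -135.33618286  221.03072924] 0.0016968091542063793
-0.58 0.03 3.80  0.0 -0.1 -0.0
-0.58 0.03 3.80  0.0 -0.1 -0.0
-0.57 0.03 3.80  0.0 -0.1 -0.0
-0.57 0.03 3.80  0.0 -0.1 -0.0
-0.57 0.03 3.80  0.0 -0.1 -0.0

0.74 0.00 0.13  0.0 0.0 0.0
0.74 0.00 0.13  0.0 0.0 0.0
0.74 0.00 0.13  0.0 0.0 0.0
0.74 0.00 0.13  0.0 0.0 0.0
0.74 0.00 0.13  0.0 0.0 0.0
0.74 0.00 0.13  0.0 0.0 0.0
```

play_rows:
  series: "0 -0.6 0 3.8 0 0 0;0 -0.6 0 3.8 0 0 0;0 -0.6 0 3.8 0 0 0;0 -0.6 0 3.8 0 0 0;0 -0.6 0 3.8 0 0 0;0 0 0 0 0 0 0"

```text
clock: 11.9
position: [0.4919, -0.4001, 0.029]
ee_rot: [-1.79, -2.4, -0.161]
contact_force: [-1.2, -0.7, 0.3]
grip_width: -0.006
grip_force: 0.0
```

play_rows:
  series: "0 0.74 0 0.13 0 0 0;0 0.74 0 0.13 0 0 0;0 0.74 0 0.13 0 0 0;0 0.5 0 0.09 0 0 0;0 0 0 0 0 0 0"

```text
clock: 12.52
position: [0.4855, -0.376, 0.0321]
ee_rot: [-1.794, -2.403, -0.163]
contact_force: [0.7, -0.7, 0.1]
grip_width: 0.003
grip_force: 0.1
```

play_rows:
  series: "0 0.5 0 0.05 0 0 0;0 0.5 0 0.05 0 0 0;0 0.5 0 0.05 0 0 0;0 0 0 0 0 0 0"

```text
clock: 13.02
position: [0.4808, -0.3613, 0.0328]
ee_rot: [-1.793, -2.402, -0.163]
contact_force: [0.3, 0.7, -0.6]
grip_width: -0.001
grip_force: 0.0
```

```bash
cat > st.py <<'E'
from plan import *
from station import capture
import cv2
r=np.array([.45458,-.27936,.2864]); Rz=Ro.from_euler('z',r[2])
W=lambda P:Rz.apply(np.array(P)*1e-3)+[r[0],r[1],0]
o,p,R=state(); print("tcp rack",Rz.inv().apply(p-[r[0],r[1],0])*1e3,"F rack",Rz.inv().apply(o["contact_force"]))
# end-stop bar position: top-edge dark profile along rack y, at x offsets, from the top and side pictures
for n in("top","side"):
    c=capture(n); g=cv2.cvtColor(c["img"],cv2.COLOR_RGB2GRAY).astype(np.float32)
    for x in(-70,0,40,70):
        ys=np.arange(-60,12,3.); pr=[]
        for y in ys:
            u=c["intrinsics"]@(c["R"]@W((x,y,36))+c["t"]); u=u[:2]/u[2]; pr.append(cv2.getRectSubPix(g,(1,1),(float(u[0]),float(u[1])))[0,0])
        print(n,x," ".join(f"{int(v)}" for v in pr))
E
python3 st.py
```

```text
tcp rack [  1.97284322 -86.01816093  32.78422921] F rack [ 0.49074705  0.56169715 -0.64864498]
top -70 72 72 73 73 73 75 75 73 73 75 70 69 60 54 55 59 60 63 63 68 70 71 71 71
top 0 40 76 85 87 89 88 92 87 89 89 87 86 88 88 85 81 82 91 100 146 196 219 214 159
top 40 242 242 242 243 243 243 243 243 243 243 243 243 243 244 244 231 176 138 136 199 237 236 225 169
top 70 244 244 246 247 248 247 248 248 248 249 248 238 185 126 122 119 114 115 112 113 123 119 127 120
side -70 179 179 179 178 179 178 167 133 93 80 80 81 81 82 88 98 106 121 138 145 148 148 152 163
side 0 34 34 34 33 35 33 32 36 46 52 50 46 45 50 57 68 78 81 78 74 71 90 119 137
side 40 31 32 33 33 33 33 33 32 34 33 33 31 32 33 33 34 34 34 34 34 34 34 33 33
side 70 113 36 29 68 150 177 129 60 31 33 32 34 32 33 33 33 33 34 33 34 34 35 34 33
```

The bar face has moved from about -37 to about -4 mm, so the stop is following. I'll keep pushing gently until the force rises.

play_rows:
  series: "0 0.2 0 0.03 0 0 0;0 0.2 0 0.03 0 0 0;0 0 0 0 0 0 0"

```text
clock: 13.5
position: [0.4799, -0.3584, 0.033]
ee_rot: [-1.795, -2.403, -0.162]
contact_force: [-0.7, -1.6, -2.8]
grip_width: -0.001
grip_force: 1.1
```

play_rows:
  series: "0 0.2 0 0.03 0 0 0;0 0 0 0 0 0 0"

```text
clock: 13.75
position: [0.4795, -0.3567, 0.033]
ee_rot: [-1.795, -2.403, -0.162]
contact_force: [0.5, -4.0, -2.8]
grip_width: -0.0
grip_force: 2.1
```

play_rows:
  series: "0 0.2 0 0.03 0 0 0;0 0.2 0 0.03 0 0 0;0 0 0 0 0 0 0"

```text
clock: 14.12
position: [0.4789, -0.3552, 0.0333]
ee_rot: [-1.799, -2.405, -0.159]
contact_force: [2.9, -10.3, -7.3]
grip_width: -0.002
grip_force: 5.5
```

```bash
python3 st.py | egrep "tcp|top (0|40)"
```

```text
tcp rack [  1.92368247 -79.66455701  33.26874702] F rack [ -0.1501252  -10.68087754  -7.277172  ]
top 0 41 28 51 72 83 86 87 87 91 89 89 88 89 87 88 90 87 80 91 133 162 190 201 145
top 40 243 242 242 243 242 242 244 244 244 243 243 244 244 243 244 244 243 227 191 213 236 240 228 170
```

play_rows:
  series: "0 0.2 0 0.03 0 0 0;0 0.2 0 0.03 0 0 0;0 0 0 0 0 0 0"

```text
clock: 14.6
position: [0.4788, -0.3551, 0.0335]
ee_rot: [-1.804, -2.409, -0.154]
contact_force: [6.9, -20.3, -14.9]
grip_width: -0.0
grip_force: 10.7
```

```bash
python3 st.py | egrep "tcp|top (0|40)"
```

```text
tcp rack [  1.8610034  -79.4714476   33.53491019] F rack [  0.91697393 -21.41486481 -14.947632  ]
top 0 39 29 46 71 85 86 85 91 90 88 87 89 88 89 90 89 88 82 91 132 162 188 198 149
top 40 242 242 243 244 243 243 243 244 243 242 244 244 244 244 244 244 243 227 190 214 236 239 227 171
```

The stop no longer moves at 21 N, so the adapters are held against the fixed stop. Backing off and rising.

play_rows:
  series: "0 -1.2 0 -0.2 0 0 0;0 -2 0 -0.3 0 0 0;0 -1 0 -2 0 0 0;0 -1 0 -4 0 0 0;0 0 0 -5 0 0 0;0 0 0 -5 0 0 0;0 0 0 0 0 0 0"

```text
clock: 15.58
position: [0.5002, -0.4272, 0.1908]
ee_rot: [-1.798, -2.407, -0.163]
contact_force: [0.3, 0.5, -0.1]
grip_width: 0.007
grip_force: 0.0
```

```bash
python3 - <<'E'
from station import capture
import numpy as np,cv2
from plan import *
r=np.array([.45458,-.27936,.2864]); Rz=Ro.from_euler('z',r[2])
W=lambda P:Rz.apply(np.array(P)*1e-3)+[r[0],r[1],0]
# check: dark masks along top edges (z=138) of the three plates, expected 8 mm wide strips, profile across rack x at y=30; and bar across y
for n in("top","side"):
    c=capture(n); g=cv2.cvtColor(c["img"],cv2.COLOR_RGB2GRAY).astype(np.float32)
    def v(P):
        u=c["intrinsics"]@(c["R"]@W(P)+c["t"]);u=u[:2]/u[2];return int(cv2.getRectSubPix(g,(1,1),(float(u[0]),float(u[1])))[0,0])
    for xc in(-60,20,60):
        print(n,xc,"along y 138:",[v((xc,y,136)) for y in range(-20,101,6)],"up z:",[v((xc,42,z)) for z in range(106,160,4)])
    print("bar",[v((40,y,36)) for y in range(-21,16,3)])
print(robot.get_obs()["contact_force"])
E
```

```text
top -60 along y 138: [165, 167, 165, 126, 59, 59, 51, 55, 43, 48, 60, 61, 59, 53, 53, 56, 51, 52, 61, 89, 111] up z: [38, 42, 46, 47, 47, 48, 50, 52, 55, 61, 68, 74, 78, 82]
top 20 along y 138: [189, 187, 188, 165, 115, 92, 89, 83, 85, 82, 84, 84, 83, 93, 97, 97, 101, 101, 45, 70, 230] up z: [91, 90, 88, 84, 84, 85, 86, 85, 83, 82, 81, 84, 85, 86]
top 60 along y 138: [246, 245, 245, 222, 108, 102, 103, 103, 102, 105, 102, 106, 103, 107, 107, 103, 105, 101, 60, 111, 229] up z: [87, 91, 94, 96, 99, 101, 103, 105, 104, 104, 105, 107, 110, 112]
bar [239, 239, 239, 239, 220, 183, 213, 237, 237, 225, 167, 118, 166]
side -60 along y 138: [211, 204, 151, 68, 58, 52, 56, 60, 59, 55, 58, 62, 63, 67, 61, 57, 58, 107, 193, 205, 205] up z: [50, 51, 51, 50, 50, 50, 50, 50, 83, 159, 199, 205, 202, 201]
side 20 along y 138: [56, 51, 51, 72, 98, 100, 102, 100, 100, 99, 99, 98, 100, 108, 115, 114, 115, 113, 116, 117, 114] up z: [150, 77, 49, 50, 51, 51, 66, 91, 103, 107, 110, 119, 123, 124]
side 60 along y 138: [30, 32, 32, 36, 42, 57, 83, 83, 60, 45, 101, 118, 117, 116, 119, 117, 121, 155, 226, 239, 238] up z: [72, 53, 51, 50, 41, 36, 52, 99, 120, 114, 115, 125, 126, 124]
bar [79, 78, 81, 99, 130, 149, 147, 143, 141, 140, 155, 195, 222]
[ 0.66047564 -0.51894724 -0.90251627]
```

```bash
python3 -c "
from station import robot
print(robot.finish_job())"
```

```text
the job is handed in; nothing more can be done
None
```

I handed the job in at about 16 s on the robot clock: the adapter is standing in the free slot next to the three-window plate, and the end stop is pushed in until it would not move at about 21 N. My last image checks showed all three plates seated; I didn't look at the bottle or cup again, and the hand-in returned no verdict.

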